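# Unweight the mating hive and hold its lid open

### The arm

A 7-joint arm with a two-finger parallel gripper is mounted at the origin on the work surface. World frame = base frame: x ahead of the robot, y to its left, z up, the work surface at z = 0. Lengths are in mm, angles in rad, forces in N, time in s.
With the tool pointing down it reaches from about 425 to 875 mm from the base axis. Payload 4.7 kg.
Tool frame: the origin (TCP) lies midway between the tips of the shut fingers; the grasp point (between the pads) lies 19 mm behind it; z points along the fingers, y is the direction in which the jaws open and shut (so a half turn about z gives the same grasp; the last joint's range is limited). The gripper opens to 85 mm and grips with 20 to 120 N. Pads are 22 mm wide; open, the fingers measure 114 mm over their backs; the gripper's body (76 mm by 85 mm) begins 54 mm behind the grasp point. The pads swing forward as they close: fully open they stand 13 mm farther back than shut.
Start: joints at [-1.255, 0.321, -0.07, 1.45, 0.023, 1.371, -0.057], TCP at [193.232, 620.634, 231.349] pointing down, gripper open.
Joint ranges: [-2.86, 2.86], [-0.3, 2.09], [-1.38, 1.24], [0.06, 2.45], [-1.56, 4.7], [0.09, 2.05], [-2.69, 2.69]. Speed limits (rad/s): [2.57, 2.57, 3.14, 3.14, 3.14, 3.14, 3.14].

### API

Orientations are given as [roll, pitch, yaw] about the fixed x, y, z axes, in that order (R = Rz(yaw) Ry(pitch) Rx(roll)).
In Python, from plant import r gives the robot as it stands.
- The arm moves only by the tool send_rows, never from a script. Its argument "steps" is a list of rows, each a list of 2 entries, a list of its own where there are three numbers: the shift along the tool's x, y, z in units of 25 mm (1.0 is 25 mm), then the turn about the tool's z in units of 5 degrees (1.0 is 5 degrees). A call has 1 to 20 rows; each row shifts and turns the commanded pose from where the row before left it, along the tool's axes as they then stand; what a row does not reach is not made up. A row lasts 1/12 s, in which the tool goes at most 41.7 mm and 7.16 degrees, less where a joint would pass 70% of its speed; a pose out of reach is approached as far as the arm can. A call is refused whole if a number of a shift passes 1 or a number of a turn 1, either way. A call with a gripper value outside its range is refused whole. "fingers" is the closure in counts, from 0 (fully open) to 255 (shut), set as the call begins (left out, the last holds). The fingers move at their own pace and stop on an object; "newtons" is the grip in N (left out, the last holds). Time passes only in rows, so rows that do not move let the fingers close. It gives the time, the measured TCP pose, the force and the opening at its end, in the units of the state.
- r.get_state(): the state, without advancing time (a new reading comes with each control period).
- r.get_image(name): name is "side" or "top" or "wrist"; returns a dict with "color" (480x640x3 uint8, red, green, blue), "fx", "fy", "cx", "cy" (pixels), "R" (3x3) and "t" (3): a world point X has camera coordinates R X + t. Camera axes: x right, y down, z forward; pixel columns grow to the right and rows downward; lengths in mm; the calibration is good to about 2 mm. A picture is of the moment at which its call begins. There is no depth.
- r.finish_job(): hands the job in, once; it reports no verdict.
Trained networks look in the newest picture that a camera, given by its name, has taken for a name from the list of things; names that differ only in an ending like _2 or _b are one class to them, and where a whole thing is asked for, a point or a joint stands for the part that bears it (a point fixed in the world has none). Each returns a list of dicts, best first, with "score" (0 to 1); they miss things now and then, are a little off and sometimes report something else, mostly with a low value. They report only what shows in the picture. A call takes as long as a camera call.
- r.regions_of(camera, query): "mask" (480x640 bool, what is visible of it) and "pixel" ([row, column] in pixels, amid what is visible of it).
The state is a dict: "time_s": time; "q": joint angles; "dq": joint speeds; "joint_torque": joint torques, N m; "tool_pos": TCP position; "orientation": TCP orientation; "ft_force": force on the tool from outside, world axes, zero at the start; "ft_torque": the same for the moment, N m; "grip_width": opening from 0.0 (shut) to 1.0 (fully open).
Only numpy, scipy, OpenCV 4.12 (cv2) and the standard library are available. Lean on these libraries where they do the work, as an engineer would, in place of code of your own. Each camera call takes 0.05 s, during which the arm holds its last target. There are 200 camera calls.

### The job

The hinged lid of the little wooden hive box is weighed down by a brick: take the brick off and lay it down gently, flat, on the cork mat, midway between the honey jar and the blue tin. Then raise the lid by its steel bar handle and hold it open at 45 degrees (give or take 5) so that a helper can reach in; it would fall shut by itself, so finish while still holding the handle with the lid at rest at that angle. Leave everything else on the worktop where it is.

Things in the scene. Friction and masses are not known exactly. Their poses are not given: they have to be found in the camera images.
- hive: Fixed pale-wood hive box, 240 (its x) x 200 (its y) x 110 mm high, open on top under the lid; origin at the centre of its underside. Its x axis points from the front (handle side, roughly towards the robot) to the hinge at the back; z up. It stands on the left or the right half of the worktop. A small ledge sticks out 30 mm at the foot of its front.
- lid (a joint): Hinge of the green lid, in rad: 0 = shut (level), grows as the front edge goes up, 0.785 = 45 degrees open, stop at 1.3. No spring or stay: it falls shut when let go. The lid is a slab 240 x 210 x 12 mm, about 0.6 kg with its handle; its top face, when shut, is 122.5 mm above the worktop.
- lid_hinge (a point): Point on the hinge axis: the middle of the hive's rear top edge, 110 mm above the worktop, 120 mm behind the hive's centre. The axis runs along the hive's y. Fixed; its axes here are those of the lid (they tip with it).
- lid_bar (a point): Steel bar handle on the lid: round bar 10 mm thick, 110 mm long, parallel to the hinge, on an 8 mm leg under each end. This point: its middle. Lid shut: 265 mm in front of and 42 mm above the hinge axis, 25 mm in front of the lid's edge, 29.5 mm above its top face, 152 mm above the worktop. Moves with the lid. Can be pinched from above, a finger before and one behind; it may turn between them.
- brick: Loose red-brown clay brick, 110 (its x) x 55 (its y) x 45 mm (z), about 0.5 kg; origin at the centre of its underside. At the start it lies flat on the shut lid, near its middle, at any slant of up to about 35 degrees to it.
- mat: Fixed cork mat, 170 (its x) x 350 (its y) x 5 mm; origin at the centre of its underside on the worktop.
- jar: Loose amber honey jar with a brass-coloured cap and a white label, 70 mm across, 100 mm high, standing on the mat; origin at the centre of its underside. It must stay where it is.
- tin: Loose closed blue tin with a bare metal top, 72 mm across, 115 mm high, standing on the mat 240 mm from the jar, centre to centre; origin at the centre of its underside. It must stay where it is.
- midway (a point): The point midway between jar and tin, on the mat's top face (5 mm above the worktop). The brick's centre belongs over it.
- mug: Loose white mug, 76 mm across, 90 mm high, a bystander; origin at the centre of its underside.
- hive_tool: Loose spatula-like hive tool lying flat, a bystander; origin under its middle.
- spray: Loose green bottle with white cap and label, 68 mm across, 190 mm high, a bystander; origin at the centre of its underside.
- spool: Loose copper-coloured wire spool, 64 mm across, 40 mm high, a bystander; origin at the centre of its underside.

How it is judged:
By the outcome, as a careful person would: the job done as asked, in the order asked, and still so for the second after the job is handed in, while the arm keeps its last pose, push and grip.
It also fails if it takes over 58 s, if anything falls off the work surface, if the arm or the gripper's body presses on something with over 40 N, if the wrist force passes 120 N, or if a joint passes its speed limit or range.

## Working session

There is one attempt and no reset: what is moved stays moved. The work goes in short steps, Python scripts to look and compute and a tool call to move; the robot and the scene stay as the last step left them, time stands still between calls to the robot, and variables do not carry over. Pictures are saved under pics/ and viewed, about 8 in all and at most 12, crops included, and the job is handed in when it is done.

Besides the shell and the picture viewer there is one more tool, called after "Request:" by a JSON object that holds its "fn" and its "kwargs". send_rows: Moves the arm, as the interface text tells. Its arguments: {"type":"object","properties":{"steps":{"type":"array","items":{"type":"array"}},"fingers":{"type":"number"},"newtons":{"type":"number"}},"required":["steps"]}

```bash
mkdir -p pics; ls; python3 - <<'E'
from plant import r
import cv2,numpy as np
s=r.get_state();print({k:np.round(v,3).tolist() for k,v in s.items()})
a=[]
for n in("top","side"):
    i=r.get_image(n);a.append(i["color"]);print(n,i["fx"],i["cx"],i["cy"],np.round(i["R"],3).tolist(),np.round(i["t"],1))
    cv2.imwrite(f"pics/{n}0.png",i["color"][:,:,::-1])
    for q in["hive","brick","mat","jar","tin","lid_bar","mug","hive_tool","spray","spool"]:
        for d in r.regions_of(n,q)[:2]:print(q,round(d["score"],2),np.round(d["pixel"]),d["mask"].sum())
E
```

```text
pics
{'time_s': 0.0, 'q': [-1.255, 0.322, -0.07, 1.452, 0.023, 1.371, -0.057], 'dq': [-0.0, 0.001, -0.001, 0.001, -0.001, 0.003, -0.001], 'joint_torque': [-0.0, -49.359, -0.382, -31.433, 0.013, 0.011, -0.0], 'tool_pos': [193.091, 620.104, 230.242], 'orientation': [-3.14, 0.0, 2.84], 'ft_force': [-1.032, 0.86, -0.543], 'ft_torque': [0.019, 0.04, -0.008], 'grip_width': 1.003}
top 586.3393432933166 326.1938155982485 251.6991389344359 [[-0.008, -1.0, -0.021], [-0.982, 0.012, -0.189], [0.189, 0.019, -0.982]] [   2.5  603.1 1463.5]
hive 0.69 [251. 244.] 8152
hive 0.2 [236. 255.] 1052
brick 0.8 [237. 257.] 1045
brick 0.5 [247. 239.] 7240
mat 0.78 [259. 392.] 6783
jar 0.7 [269. 346.] 626
tin 0.78 [274. 443.] 795
lid_bar 0.69 [248. 243.] 6960
mug 0.56 [173. 332.] 956
hive_tool 0.63 [345. 490.] 1378
spray 0.57 [254. 144.] 988
spray 0.53 [344. 491.] 1408
spool 0.62 [349. 150.] 552
side 595.3608922510471 330.8867987500068 237.34838099652862 [[0.841, -0.541, -0.024], [-0.319, -0.458, -0.83], [0.438, 0.705, -0.557]] [-493.1  282.5 1502.7]
hive 0.83 [224. 303.] 5107
brick 0.76 [199. 308.] 743
brick 0.69 [209. 290.] 2285
mat 0.9 [309. 361.] 3539
jar 0.57 [271. 331.] 909
tin 0.66 [310. 380.] 1326
lid_bar 0.76 [209. 292.] 2233
mug 0.62 [234. 394.] 907
hive_tool 0.89 [394. 346.] 1416
hive_tool 0.36 [234. 394.] 908
spray 0.65 [177. 256.] 748
```

View pics/top0.png

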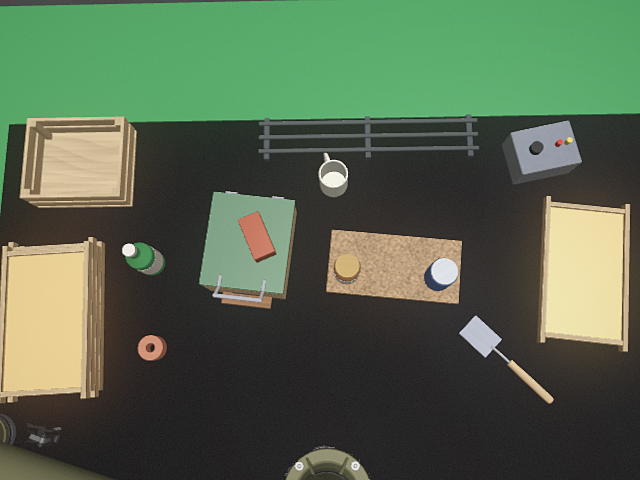

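View pics/side0.png

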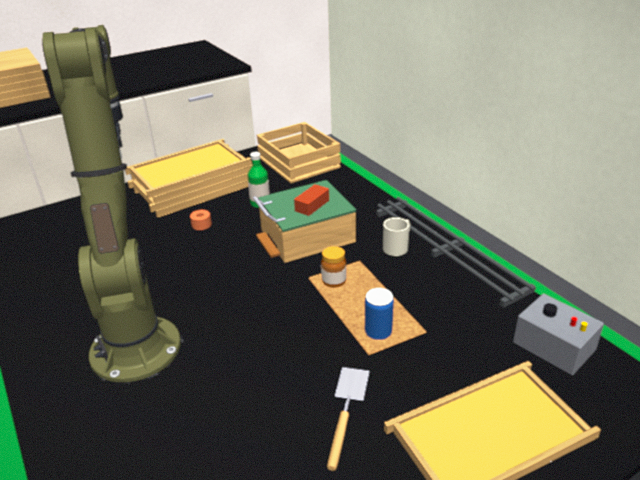

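The hive is at the left with its lid around pixel (row 245, col 248) and a slanted brick near (237, 257). The bar runs along the front edge at about row 297. The jar (267, 347) and tin (272, 443) stand on the mat to the right. I'll fit outlines to get poses.

```bash
cat > h.py <<'E'
from plant import r
import cv2,numpy as np
from scipy.optimize import minimize
def proj(i,X):
    c=np.atleast_2d(X)@np.array(i["R"]).T+i["t"]
    return np.c_[c[:,0]/c[:,2]*i["fx"]+i["cx"],c[:,1]/c[:,2]*i["fy"]+i["cy"]]
def ray(i,uv,z):
    R=np.array(i["R"]);o=-R.T@i["t"];d=R.T@[(uv[0]-i["cx"])/i["fx"],(uv[1]-i["cy"])/i["fy"],1]
    return (o+d*(z-o[2])/d[2])[:2]
def box(lx,ly,z0,z1):
    return lambda p:np.array([[p[0]+np.cos(p[2])*a-np.sin(p[2])*b,p[1]+np.sin(p[2])*a+np.cos(p[2])*b,z] for a in(-lx/2,lx/2) for b in(-ly/2,ly/2) for z in(z0,z1)])
def cyl(d,z0,z1):
    t=np.linspace(0,2*np.pi,32)
    return lambda p:np.array([[p[0]+d/2*np.cos(k),p[1]+d/2*np.sin(k),z] for k in t for z in(z0,z1)])
def loss(p,shape,views):
    e=0
    for i,m in views:
        im=np.zeros((480,640),np.uint8)
        h=cv2.convexHull(proj(i,shape(p)).astype(np.float32))
        cv2.fillConvexPoly(im,np.round(h*16).astype(np.int32),255,cv2.LINE_AA,4)
        f=im/255.;e+=1-np.minimum(f,m).sum()/np.maximum(f,m).sum()
    return e
def fit(shape,views,p0,yaw=True):
    best=None
    for y in (np.arange(-1.5,1.6,.5) if yaw else [0]):
        s=np.vstack([[*p0,y]]+[[p0[0]+15*(k==0),p0[1]+15*(k==1),y+.3*(k==2)] for k in range(3)])
        o=minimize(loss,[*p0,y],(shape,views),method="Nelder-Mead",options=dict(initial_simplex=s,xatol=.05,fatol=1e-4))
        if best is None or o.fun<best.fun:best=o
    return best
E
python3 - <<'E'
from h import *
I={n:r.get_image(n) for n in("top","side")}
def go(q,shape,z,yaw,cams=("top","side")):
    for use in ([c] for c in cams),[list(cams)]:
        for u in use:
            V=[]
            for c in u:
                d=r.regions_of(c,q)[0];V.append((I[c],d["mask"].astype(float)));
            p0=ray(I[u[0]],r.regions_of(u[0],q)[0]["pixel"][::-1],z)
            o=fit(shape,V,p0,yaw);print(q,u,np.round(o.x,3),round(o.fun,3))
go("brick",box(110,55,122.5,167.5),150,True)
go("jar",cyl(70,5,105),55,False)
go("tin",cyl(72,5,120),60,False)
go("mat",box(170,350,0,5),5,True,("top",))
t=I["top"]
for c in[(213,192),(296,200),(287,299),(201,290)]:print("lidcorner",ray(t,c,122.5))
for c in[(215,297),(264,300)]:print("bar",ray(t,c,152))
print("gripdir",r.get_state()["orientation"])
E
```

```text
brick ['top'] [6.24751e+02 1.64251e+02 4.60000e-01] 0.15
brick ['side'] [6.29714e+02 1.70964e+02 5.11000e-01] 0.115
brick ['top', 'side'] [6.27405e+02 1.66660e+02 4.66000e-01] 0.284
jar ['top'] [ 5.56293e+02 -5.57960e+01  1.88000e-01] 0.165
jar ['side'] [564.541 -47.356  -0.605] 0.169
jar ['top', 'side'] [ 5.58974e+02 -5.62530e+01  1.24000e-01] 0.343
tin ['top'] [ 5.39113e+02 -2.92199e+02 -1.90000e-01] 0.166
tin ['side'] [ 5.43994e+02 -2.88704e+02  1.12000e-01] 0.103
tin ['top', 'side'] [ 5.39907e+02 -2.93011e+02 -4.10000e-01] 0.276
mat ['top'] [ 5.74452e+02 -1.83058e+02 -1.06000e-01] 0.195
mat ['top'] [ 5.74452e+02 -1.83058e+02 -1.06000e-01] 0.195
lidcorner [748.57443916 281.65172568]
lidcorner [724.51937736  70.36849096]
lidcorner [473.84384637  91.99037923]
lidcorner [498.2692022  304.14748093]
bar [477.18937398 262.81174264]
bar [468.73393708 144.62898802]
gripdir [3.14152502e+00 4.66813074e-05 2.83983502e+00]
```

Request:
{"fn": "send_rows", "kwargs": {"steps": [[[0, 0, -0.25], -0.98], [[0, 0, -0.25], -0.98], [[0, 0, -0.25], -0.98], [[0, 0, -0.25], -0.98], [[0, 0, -0.25], -0.98], [[0, 0, -0.25], -0.98], [[0, 0, -0.25], -0.98], [[0, 0, -0.25], -0.98], [[0, 0, -0.25], -0.98], [[-0.3, -1, 0], 0], [[-0.3, -1, 0], 0], [[-0.3, -1, 0], 0], [[-0.3, -1, 0], 0], [[-0.3, -1, 0], 0], [[-0.3, -1, 0], 0], [[-0.3, -1, 0], 0], [[-0.3, -1, 0], 0], [[-0.3, -1, 0], 0], [[-0.3, -1, 0], 0], [[-0.3, -1, 0], 0]], "fingers": 0}}

```text
time_s: 4.12
tool_pos: [391.7, 411.3, 287.8]
orientation: [3.141, 0.0, -2.674]
ft_force: [0.7, 0.5, -0.4]
grip_width: 1.001
```

Request:
{"fn": "send_rows", "kwargs": {"steps": [[[-0.3, -1, 0], 0], [[-0.3, -1, 0], 0], [[-0.3, -1, 0], 0], [[-0.3, -1, 0], 0], [[-0.3, -1, 0], 0], [[-0.3, -1, 0], 0], [[-0.3, -1, 0], 0], [[-0.3, -1, 0], 0], [[-0.3, -1, 0], 0], [[-0.3, -1, 0], 0], [[-0.3, -1, 0], 0], [[-0.3, -1, 0], 0], [[-0.3, -1, 0], 0], [[0, 0, 0], 0], [[0, 0, 0], 0], [[0, 0, 0], 0]]}}

```text
time_s: 5.45
tool_pos: [624.1, 167.1, 287.4]
orientation: [3.141, -0.0, -2.673]
ft_force: [-0.8, 0.3, -0.2]
grip_width: 1.001
```

```bash
python3 - <<'E'
from h import *
s=r.get_state();print(s["tool_pos"],s["orientation"],s["q"])
i=r.get_image("wrist");cv2.imwrite("pics/w1.png",i["color"][:,:,::-1])
C=-np.array(i["R"]).T@i["t"];print("cam",C,np.round(i["R"],3).tolist(),i["fx"])
for q in["brick","lid_bar","jar"]:
    for d in r.regions_of("wrist",q)[:2]:
        print(q,d["score"],d["pixel"],d["mask"].sum())
        if q=="brick":
            o=fit(box(110,55,122.5,167.5),[(i,d["mask"].astype(float))],(627,166));print(np.round(o.x,3),o.fun)
E
```

```text
[624.12280242 167.07055335 287.42752425] [ 3.14063054e+00 -1.79468795e-04 -2.67315153e+00] [-0.48755861  0.29418854  0.23807302  1.38340975 -0.0696767   1.4724539
  1.7867605 ]
cam [559.33305699 135.34051064 430.15500811] [[-0.452, 0.892, 0.001], [0.856, 0.434, 0.279], [0.249, 0.127, -0.96]] 362.69794051594073
brick 0.67 [219.4, 312.9] 10401
[6.26061e+02 1.65397e+02 4.04000e-01] 0.050217413809099165
lid_bar 0.55 [193.7, 369.4] 57850
jar 0.71 [32.2, 130.6] 7216
```

View pics/w1.png

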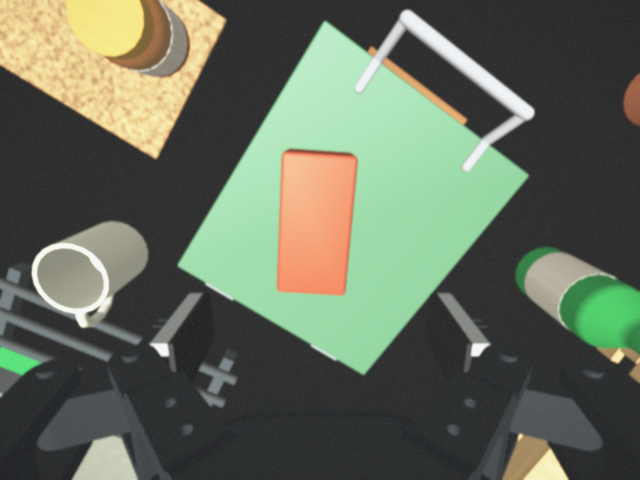

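The wrist view shows the brick nearly aligned at (222, 317), with the bar's ends at (17, 407) and (113, 530). A small correction, then descend and grip.

Request:
{"fn": "send_rows", "kwargs": {"steps": [[[-0.04, -0.1, 0.63], 0.65], [[0, 0, 0.63], 0], [[0, 0, 0.63], 0], [[0, 0, 0.63], 0], [[0, 0, 0.63], 0], [[0, 0, 0.63], 0], [[0, 0, 0.63], 0], [[0, 0, 0.63], 0], [[0, 0, 0.63], 0], [[0, 0, 0.63], 0], [[0, 0, 0], 0], [[0, 0, 0], 0]]}}

```text
time_s: 6.65
tool_pos: [625.6, 165.2, 129.6]
orientation: [3.141, -0.002, -2.729]
ft_force: [0.8, 0.4, 0.8]
grip_width: 1.003
```

Request:
{"fn": "send_rows", "kwargs": {"steps": [[[0, 0, 0], 0], [[0, 0, 0], 0], [[0, 0, 0], 0], [[0, 0, 0], 0], [[0, 0, 0], 0], [[0, 0, 0], 0], [[0, 0, 0], 0], [[0, 0, 0], 0], [[0, 0, 0], 0], [[0, 0, 0], 0]], "fingers": 255, "newtons": 60}}

```text
time_s: 7.48
tool_pos: [627.5, 164.7, 131.9]
orientation: [-3.141, 0.003, -2.731]
ft_force: [-0.3, -0.3, 5.0]
grip_width: 0.636
```

Request:
{"fn": "send_rows", "kwargs": {"steps": [[[0, 0, -0.2], 0], [[0, 0, -0.4], 0], [[0, 0, -0.6], 0], [[0, 0, -0.8], 0], [[0, 0, -0.8], 0], [[0, 0, -0.8], 0], [[0, 0, -0.8], 0], [[0, 0, -0.6], 0], [[0, 0, -0.4], 0], [[0, 0, 0], 0], [[0, 0, 0], 0]]}}

```text
time_s: 8.4
tool_pos: [626.3, 164.5, 264.7]
orientation: [3.141, -0.0, -2.73]
ft_force: [-0.2, -0.8, -4.6]
grip_width: 0.636
```

```bash
python3 - <<'E'
from h import *
s=r.get_state();print(s["tool_pos"],s["orientation"],s["ft_force"])
i=r.get_image("wrist");cv2.imwrite("pics/w2.png",i["color"][:,:,::-1])
for q,sh in[("jar",cyl(70,5,105)),("brick",None)]:
    for d in r.regions_of("wrist",q)[:1]:
        print(q,d["score"],d["pixel"],d["mask"].sum())
        if sh:
            o=fit(sh,[(i,d["mask"].astype(float))],(558,-55),False);print(np.round(o.x,3),o.fun)
E
```

```text
[626.32146114 164.50633709 264.73419526] [ 3.14147249e+00 -3.78087994e-04 -2.73038904e+00] [-0.18335322 -0.77955276 -4.64448168]
jar 0.91 [37.6, 113.1] 8895
[ 5.58083e+02 -5.56470e+01  5.00000e-02] 0.0818684082450557
brick 0.98 [280.4, 320.9] 39047
```

View pics/w2.png

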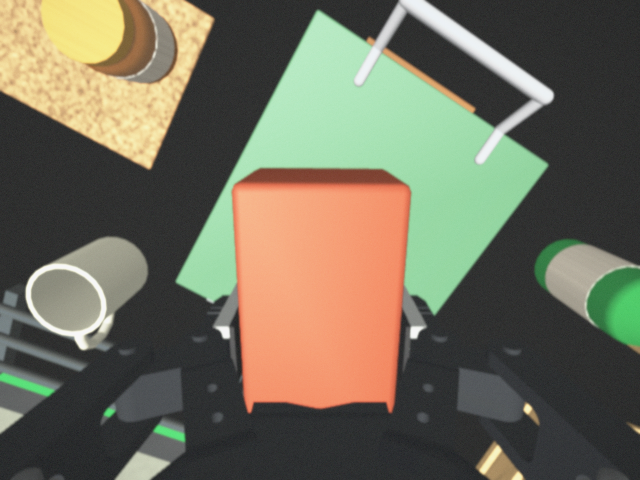

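Brick is held squarely at (290, 321). Next, carry it over to between the jar and tin.

Request:
{"fn": "send_rows", "kwargs": {"steps": [[[0, 0, 0], 0.93], [[0, 0, 0], 0.93], [[0, 0, 0], 0.93], [[0, 0, 0], 0.93], [[0, 0, 0], 0.93], [[0, 0, 0], 0.93], [[0.129, -0.86, 0], 0], [[0.129, -0.86, 0], 0], [[0.129, -0.86, 0], 0], [[0.129, -0.86, 0], 0], [[0.129, -0.86, 0], 0], [[0.129, -0.86, 0], 0], [[0.129, -0.86, 0], 0], [[0.129, -0.86, 0], 0], [[0.129, -0.86, 0], 0], [[0.129, -0.86, 0], 0], [[0.129, -0.86, 0], 0], [[0.129, -0.86, 0], 0], [[0.129, -0.86, 0], 0], [[0.129, -0.86, 0], 0]]}}

```text
time_s: 10.22
tool_pos: [557.7, -133.1, 264.0]
orientation: [3.141, -0.002, 3.066]
ft_force: [1.1, 0.6, -4.4]
grip_width: 0.636
```

Request:
{"fn": "send_rows", "kwargs": {"steps": [[[0.129, -0.86, 0], 0], [[0.129, -0.86, 0], 0], [[0, 0, 0], 0], [[0, 0, 0], 0], [[0, 0, 0], 0], [[0, 0, 0], 0]]}}

```text
time_s: 10.72
tool_pos: [549.2, -173.0, 264.5]
orientation: [3.141, -0.001, 3.068]
ft_force: [-0.2, -0.5, -4.5]
grip_width: 0.632
```

```bash
python3 - <<'E'
from h import *
s=r.get_state();print(s["tool_pos"],s["orientation"],s["ft_force"])
i=r.get_image("wrist");cv2.imwrite("pics/w3.png",i["color"][:,:,::-1])
for q,sh,p in[("jar",cyl(70,5,105),(558,-56)),("tin",cyl(72,5,120),(540,-294))]:
    for d in r.regions_of("wrist",q)[:1]:
        print(q,d["score"],d["pixel"],d["mask"].sum())
        o=fit(sh,[(i,d["mask"].astype(float))],p,False);print(np.round(o.x,3),o.fun)
E
```

```text
[ 549.21081333 -173.03388745  264.46399245] [ 3.14068345e+00 -8.46215511e-04  3.06776752e+00] [-0.22303161 -0.53380109 -4.54780229]
jar 0.88 [211.4, 444.2] 5575
[ 5.57435e+02 -6.07350e+01  5.30000e-02] 0.21183818073116378
tin 0.88 [210.0, 183.0] 7382
[ 5.38789e+02 -2.90985e+02  2.32000e-01] 0.13511255204529582
```

View pics/w3.png

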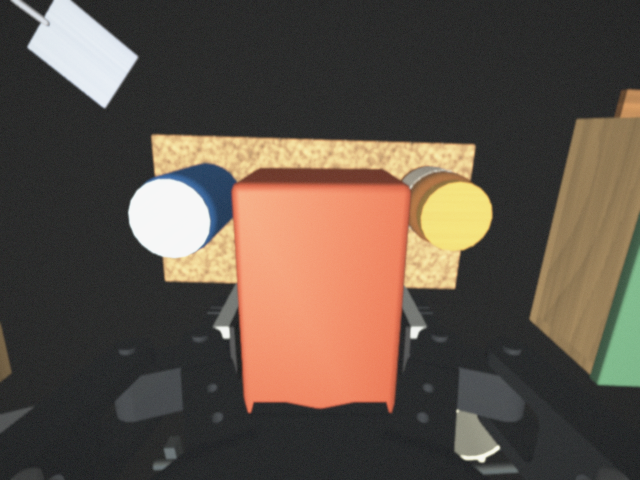

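The tin's top is centred at about (218, 170) and the jar's cap at (215, 452). The held brick hides part of both cylinders, so I'll use the cap centres.

```bash
python3 - <<'E'
from h import *
i=r.get_image("wrist")
j=ray(i,(452,215),105);t=ray(i,(170,218),120);print(j,t,np.hypot(*(j-t)),(j+t)/2,np.arctan2(*(j-t)[::-1]))
print("brick far-end mid",[ray(i,(321.5,186),264.5-9.4+45)],i["cx"])
E
```

```text
[557.02408877 -59.78720765] [ 538.82184911 -294.52675191] 235.44420818559806 [ 547.92296894 -177.15697978] 1.4934089032260018
brick far-end mid [array([ 493.70042941, -168.35013636])] 319.5039326119287
```

Request:
{"fn": "send_rows", "kwargs": {"steps": [[[0.01, -0.12, 0.5], 0], [[0, 0, 0.7], 0], [[0, 0, 0.8], 0], [[0, 0, 0.8], 0], [[0, 0, 0.8], 0], [[0, 0, 0.8], 0], [[0, 0, 0.8], 0], [[0, 0, 0.8], 0], [[0, 0, 0.8], 0], [[0, 0, 0.7], 0], [[0, 0, 0.6], 0], [[0, 0, 0.5], 0], [[0, 0, 0.4], 0], [[0, 0, 0.3], 0], [[0, 0, 0.2], 0], [[0, 0, 0.1], 0], [[0, 0, 0], 0], [[0, 0, 0], 0], [[0, 0, 0], 0]]}}

```text
time_s: 12.5
tool_pos: [549.2, -177.7, 25.9]
orientation: [-3.142, 0.002, 3.066]
ft_force: [-1.0, -0.8, -4.6]
grip_width: 0.633
```

Request:
{"fn": "send_rows", "kwargs": {"steps": [[[0, 0, 0.05], 0], [[0, 0, 0.05], 0], [[0, 0, 0], 0], [[0, 0, 0], 0]]}}

```text
time_s: 12.83
tool_pos: [548.5, -177.5, 22.6]
orientation: [3.141, 0.0, 3.066]
ft_force: [-0.3, -1.1, -3.8]
grip_width: 0.638
```

Request:
{"fn": "send_rows", "kwargs": {"steps": [[[0, 0, 0.06], 0], [[0, 0, 0.06], 0], [[0, 0, 0.06], 0], [[0, 0, 0], 0], [[0, 0, 0], 0], [[0, 0, 0], 0]]}}

```text
time_s: 13.33
tool_pos: [548.6, -177.6, 18.1]
orientation: [3.142, 0.0, 3.066]
ft_force: [-0.3, 0.4, -4.6]
grip_width: 0.634
```

Request:
{"fn": "send_rows", "kwargs": {"steps": [[[0, 0, 0.04], 0], [[0, 0, 0.04], 0], [[0, 0, 0], 0], [[0, 0, 0], 0], [[0, 0, 0], 0]]}}

```text
time_s: 13.75
tool_pos: [548.5, -177.5, 16.0]
orientation: [3.142, -0.0, 3.066]
ft_force: [0.2, -1.1, -4.3]
grip_width: 0.638
```

Request:
{"fn": "send_rows", "kwargs": {"steps": [[[0, 0, 0.04], 0], [[0, 0, 0.04], 0], [[0, 0, 0], 0], [[0, 0, 0], 0], [[0, 0, 0], 0]]}}

```text
time_s: 14.17
tool_pos: [548.7, -177.6, 14.4]
orientation: [3.141, 0.0, 3.066]
ft_force: [-1.9, 0.6, 0.3]
grip_width: 0.634
```

Request:
{"fn": "send_rows", "kwargs": {"steps": [[[0, 0, 0.03], 0], [[0, 0, 0.03], 0], [[0, 0, 0], 0], [[0, 0, 0], 0], [[0, 0, 0], 0]]}}

```text
time_s: 14.58
tool_pos: [548.7, -177.6, 14.4]
orientation: [3.141, 0.0, 3.066]
ft_force: [-7.0, 2.8, 12.4]
grip_width: 0.633
```

Contact at z 14.4, as predicted. I'll ease off, release and rise.

Request:
{"fn": "send_rows", "kwargs": {"steps": [[[0, 0, -0.04], 0], [[0, 0, 0], 0]]}}

```text
time_s: 14.75
tool_pos: [548.8, -177.6, 14.4]
orientation: [3.141, 0.001, 3.066]
ft_force: [-3.8, 1.5, 7.5]
grip_width: 0.637
```

Request:
{"fn": "send_rows", "kwargs": {"steps": [[[0, 0, 0], 0], [[0, 0, 0], 0], [[0, 0, 0], 0], [[0, 0, 0], 0], [[0, 0, 0], 0]], "fingers": 20}}

```text
time_s: 15.17
tool_pos: [548.7, -177.6, 13.5]
orientation: [-3.142, 0.0, 3.066]
ft_force: [0.2, -0.1, -0.5]
grip_width: 0.921
```

Request:
{"fn": "send_rows", "kwargs": {"steps": [[[0, 0, -0.2], 0], [[0, 0, -0.4], 0], [[0, 0, -0.6], 0], [[0, 0, -0.8], 0], [[0, 0, -0.9], 0], [[0, 0, -0.9], 0], [[0, 0, -0.9], 0], [[0, 0, -0.9], 0], [[0, 0, -0.9], 0], [[0, 0, -0.9], 0], [[0, 0, -0.9], 0], [[0, 0, -0.9], 0], [[0, 0, -0.8], 0], [[0, 0, -0.4], 0], [[0, 0, -0.2], 0], [[0, 0, 0], 0]]}}

```text
time_s: 16.5
tool_pos: [548.9, -177.8, 279.7]
orientation: [3.142, 0.002, 3.066]
ft_force: [0.3, 0.8, -0.0]
grip_width: 0.923
```

```bash
python3 - <<'E'
from h import *
s=r.get_state();print(s["tool_pos"],s["orientation"],s["ft_force"])
i=r.get_image("wrist");cv2.imwrite("pics/w4.png",i["color"][:,:,::-1])
for q,sh,p,y in[("jar",cyl(70,5,105),(558,-56),False),("tin",cyl(72,5,120),(540,-294),False),("brick",box(110,55,5,50),(548,-177),True)]:
    for d in r.regions_of("wrist",q)[:1]:
        o=fit(sh,[(i,d["mask"].astype(float))],p,y);print(q,d["score"],np.round(o.x,3),o.fun)
E
```

```text
[ 548.86900354 -177.77550986  279.68143952] [3.14159143e+00 1.99778115e-03 3.06568609e+00] [ 0.25639448  0.83502979 -0.04043225]
jar 0.65 [ 5.57674e+02 -6.06630e+01  8.30000e-02] 0.14876252165398796
tin 0.87 [ 5.39100e+02 -2.91197e+02  7.30000e-02] 0.08860896294798137
brick 0.66 [ 5.47793e+02 -1.77302e+02 -9.50000e-02] 0.0730825688319815
```

View pics/w4.png

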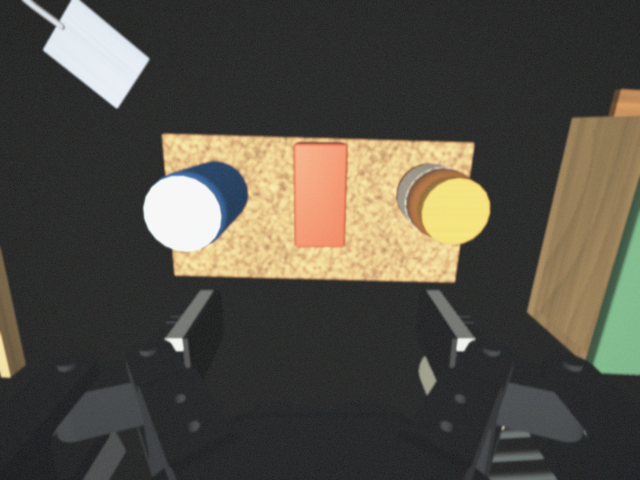

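The brick lies flat in the middle of the mat: (195, 320) in the image, fitted at (547.8, -177.3) against a midway point of (548.4, -175.9). On to the handle.

Request:
{"fn": "send_rows", "kwargs": {"steps": [[[0, 0, 0], 0.963], [[0, 0, 0], 0.963], [[0, 0, 0], 0.963], [[0, 0, 0], 0.963], [[0, 0, 0], 0.963], [[0, 0, 0], 0.963], [[0, 0, 0], 0.963], [[0, 0, 0], 0.963], [[0, 0, 0], 0.963], [[0, 0, 0], 0.963], [[0, 0, 0], 0.963], [[0, 0, 0], 0.963], [[0, 0, 0], 0.963], [[0, 0, 0], 0.963], [[0, 0, 0], 0.963], [[0, 0, 0], 0.963], [[0, 0, 0], 0.963], [[0, 0, 0], 0.963], [[0, 0, 0], 0.963], [[0, 0, 0], 0]], "fingers": 60}}

```text
time_s: 18.37
tool_pos: [548.1, -177.4, 277.4]
orientation: [-3.14, 0.0, 1.467]
ft_force: [-0.0, -0.4, 0.0]
grip_width: 0.766
```

Request:
{"fn": "send_rows", "kwargs": {"steps": [[[0.929, -0.285, 0], 0], [[0.929, -0.285, 0], 0], [[0.929, -0.285, 0], 0], [[0.929, -0.285, 0], 0], [[0.929, -0.285, 0], 0], [[0.929, -0.285, 0], 0], [[0.929, -0.285, 0], 0], [[0.929, -0.285, 0], 0], [[0.929, -0.285, 0], 0], [[0.929, -0.285, 0], 0], [[0.929, -0.285, 0], 0], [[0.929, -0.285, 0], 0], [[0.929, -0.285, 0], 0], [[0.929, -0.285, 0], 0], [[0.929, -0.285, 0], 0], [[0.929, -0.285, 0], 0], [[0, 0, 0], 0], [[0, 0, 0], 0], [[0, 0, 0], 0]]}}

```text
time_s: 19.95
tool_pos: [472.9, 202.9, 278.0]
orientation: [-3.141, 0.001, 1.47]
ft_force: [-0.4, -0.2, 0.6]
grip_width: 0.766
```

```bash
python3 - <<'E'
from h import *
import pickle
s=r.get_state();print(s["tool_pos"],s["orientation"],s["ft_force"],s["grip_width"],s["q"])
i=r.get_image("wrist");cv2.imwrite("pics/w5.png",i["color"][:,:,::-1]);pickle.dump(i,open("w5.pkl","wb"))
E
```

```text
[472.86781987 202.8517929  278.02439347] [-3.14107322e+00  1.26683828e-03  1.47001671e+00] [-0.40246362 -0.19702053  0.58576027] 0.7659000132421019 [-7.34913274e-01  6.83612387e-03  2.80108036e-01  1.71951287e+00
 -1.10063512e-03  1.41661967e+00 -5.55420722e-01]
```

View pics/w5.png

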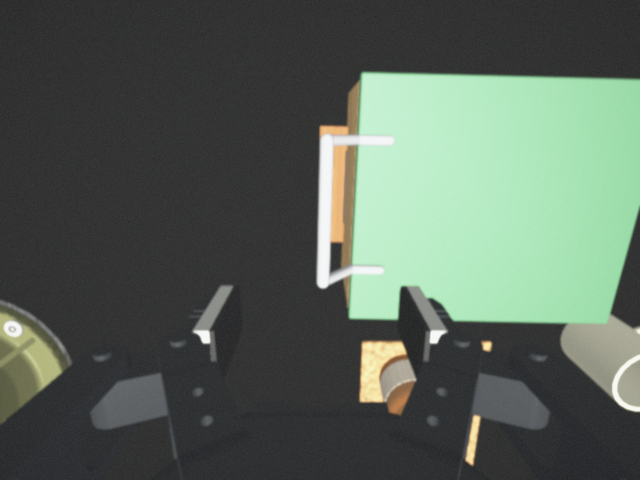

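The bar runs from (138, 326) to (283, 323). The lid's front corners are at (72, 361) and (319, 350).

```bash
python3 - <<'E'
from h import *
import pickle
i=pickle.load(open("w5.pkl","rb"))
for n,uv,z in[("barL",(326.5,138),152),("barR",(323,284),152),("lidFL",(361,72),122.5),("lidFR",(350,320),122.5),("lidBR",(608,323),122.5)]:print(n,ray(i,uv,z))
E
```

```text
barL [482.74025301 266.05295079]
barR [469.21558272 153.10028615]
lidFL [513.76334994 310.73750664]
lidFR [489.43082243 101.44453153]
lidBR [726.19790039  74.69919761]
```

Request:
{"fn": "send_rows", "kwargs": {"steps": [[[0.26, 0.11, 0.3], 0.16], [[0, 0, 0.5], 0], [[0, 0, 0.6], 0], [[0, 0, 0.6], 0], [[0, 0, 0.6], 0], [[0, 0, 0.6], 0], [[0, 0, 0.6], 0], [[0, 0, 0.6], 0], [[0, 0, 0.5], 0], [[0, 0, 0.4], 0], [[0, 0, 0.3], 0], [[0, 0, 0.08], 0], [[0, 0, 0], 0], [[0, 0, 0], 0]]}}

```text
time_s: 21.17
tool_pos: [476.6, 210.0, 137.0]
orientation: [3.141, -0.001, 1.455]
ft_force: [-0.3, -1.0, -0.2]
grip_width: 0.761
```

Request:
{"fn": "send_rows", "kwargs": {"steps": [[[0, 0, 0], 0], [[0, 0, 0], 0], [[0, 0, 0], 0], [[0, 0, 0], 0], [[0, 0, 0], 0], [[0, 0, 0], 0], [[0, 0, 0], 0], [[0, 0, 0], 0], [[0, 0, 0], 0], [[0, 0, 0], 0]], "fingers": 255, "newtons": 40}}

```text
time_s: 22.0
tool_pos: [477.2, 210.0, 137.0]
orientation: [3.14, -0.001, 1.455]
ft_force: [5.2, 0.5, 0.9]
grip_width: 0.095
```

Bar gripped. Lift along the arc about the hinge, checking partway.

Request:
{"fn": "send_rows", "kwargs": {"steps": [[[0, 0.052, -0.276], 0], [[0, 0.052, -0.276], 0], [[0, 0.064, -0.272], 0], [[0, 0.064, -0.272], 0], [[0, 0.08, -0.27], 0], [[0, 0.08, -0.27], 0], [[0, 0.094, -0.264], 0], [[0, 0.094, -0.264], 0], [[0, 0.108, -0.26], 0], [[0, 0.108, -0.26], 0], [[0, 0.12, -0.254], 0], [[0, 0.12, -0.254], 0], [[0, 0.134, -0.248], 0], [[0, 0.134, -0.248], 0], [[0, 0, 0], 0], [[0, 0, 0], 0], [[0, 0, 0], 0]]}}

```text
time_s: 23.42
tool_pos: [508.1, 206.0, 228.4]
orientation: [-3.141, 0.0, 1.455]
ft_force: [1.9, 0.2, -4.9]
grip_width: 0.102
```

Request:
{"fn": "send_rows", "kwargs": {"steps": [[[0, 0.148, -0.238], 0], [[0, 0.148, -0.238], 0], [[0, 0.158, -0.232], 0], [[0, 0.158, -0.232], 0], [[0, 0.172, -0.222], 0], [[0, 0.172, -0.222], 0], [[0, 0.182, -0.214], 0], [[0, 0.182, -0.214], 0], [[0, 0.194, -0.204], 0], [[0, 0.194, -0.204], 0], [[0, 0.204, -0.194], 0], [[0, 0.204, -0.194], 0], [[0, 0.214, -0.182], 0], [[0, 0.214, -0.182], 0], [[0, 0.222, -0.172], 0], [[0, 0.222, -0.172], 0], [[0, 0, 0], 0], [[0, 0, 0], 0], [[0, 0, 0], 0], [[0, 0, 0], 0]]}}

```text
time_s: 25.08
tool_pos: [582.0, 196.9, 314.3]
orientation: [-3.141, -0.0, 1.455]
ft_force: [-8.1, -3.2, 7.1]
grip_width: 0.095
```

```bash
python3 - <<'E'
from h import *
s=r.get_state();print(s["tool_pos"],s["ft_force"],s["grip_width"],np.abs(s["dq"]).max())
p=np.array(s["tool_pos"]);e=np.array([.9934,-.1148])
d=(np.array([740,178.6])-p[:2])@e;h=p[2]+15-110;print("lid deg",np.degrees(np.arctan2(h,d))-9.0,np.hypot(h,d))
a=r.get_image("side");b=r.get_image("top")
cv2.imwrite("pics/s6.png",np.hstack([cv2.resize(a["color"][130:350,180:460],None,fx=1.4,fy=1.4,interpolation=2),cv2.resize(b["color"][150:370,150:430],None,fx=1.4,fy=1.4,interpolation=2)])[:,:,::-1])
V=[(a,"side"),(b,"top")]
for q,sh,p0,y in[("jar",cyl(70,5,105),(558,-56),False),("tin",cyl(72,5,120),(540,-294),False),("brick",box(110,55,5,50),(548,-177),True)]:
    for im,c in V:
        ds=r.regions_of(c,q)[:1]
        for D in ds:
            o=fit(sh,[(im,D["mask"].astype(float))],p0,y);print(q,c,round(D["score"],2),np.round(o.x,3),round(o.fun,3))
E
```

```text
[582.00839919 196.91999658 314.29715038] [-8.0891257  -3.21927271  7.11488441] 0.09527246239901736 0.002600280759493305
lid deg 45.04734748276775 270.9036291294648
jar side 0.56 [ 5.62893e+02 -5.19990e+01 -5.50000e-02] 0.126
jar top 0.73 [ 5.53406e+02 -5.61670e+01  6.70000e-02] 0.188
tin side 0.96 [ 5.40555e+02 -2.91214e+02  1.34000e-01] 0.086
tin top 0.69 [ 5.38557e+02 -2.92964e+02  1.80000e-01] 0.146
brick side 0.61 [ 5.48953e+02 -1.73377e+02 -2.30000e-02] 0.21
brick top 0.65 [ 5.48191e+02 -1.77308e+02 -1.08000e-01] 0.135
```

View pics/s6.png

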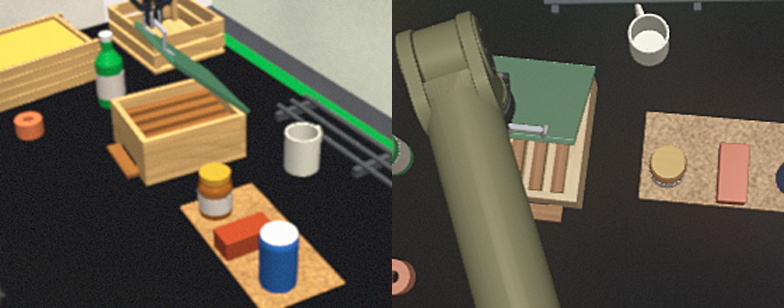

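The lid stands open with the gripper on its bar, and the brick, jar and tin are in place. One independent angle check: the bar's right end in the top view is at crop (130, 547) and the lid's front-right corner at (143, 578).

```bash
python3 - <<'E'
from h import *
b=r.get_image("top");H=np.array([740,178.6]);e=np.array([.9934,-.1148]);n=np.array([-e[1],e[0]])
print("seen bar",150+155/1.4,150+130/1.4,"corner",150+186/1.4,150+143/1.4)
for a in(35,40,45,50):
    t=np.radians(a)
    def P(f,u,y):
        xy=H-e*(f*np.cos(t)-u*np.sin(t))+n*y;return [*xy,110+f*np.sin(t)+u*np.cos(t)]
    print(a,proj(b,[P(265,42,-58),P(240,12.5,-105),P(240,.5,-105)]).round(1).tolist())
s=r.get_state();print(s["tool_pos"],s["ft_force"],s["time_s"])
E
```

```text
seen bar 260.7142857142857 242.85714285714286 corner 282.8571428571429 252.14285714285717
35 [[256.8, 259.5], [280.1, 263.1], [280.1, 266.8]]
40 [[256.8, 250.4], [280.1, 255.8], [280.1, 259.9]]
45 [[256.9, 240.8], [280.3, 248.0], [280.2, 252.4]]
50 [[257.3, 230.6], [280.6, 239.5], [280.4, 244.3]]
[581.96206708 196.92517402 314.2664284 ] [-7.87628648 -3.73895157  5.81166156] 25.5333
```

```bash
python3 -c "
from plant import r
print(r.finish_job())"
```

```text
the job is handed in; nothing more can be done
None
```

I moved the brick onto the cork mat between the jar and the tin. Then I raised the lid by its bar handle to about 45 degrees and handed the job in at about 25.5 s, still holding it.

- **Brick:** it lies flat on the mat. The close wrist view put it at (547.8, -177.3), about 1.5 mm from the midway point I estimated at (548.4, -175.9). The side view put it about 4 mm away from that in y, but its outline fit was poorer. The last top view agreed with the wrist view.
- **Lid angle:** the gripper position gave 45.0 degrees. The bar and lid corner in the top picture gave about 43–45 degrees. The arm was at rest with the grip at 40 N, and a steady force of about 10 N on the wrist.
- **Jar and tin:** neither was touched. Their outline fits matched the start to within the camera error, up to about 10 mm between views for the jar. The mug, spray bottle and spool looked unmoved in the last pictures. I did not re-measure those or the hive tool.

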